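# Bring the specimen tray under the stand microscope and lower it to view

### The arm

A 6-joint arm with a two-finger parallel gripper is mounted at the origin on the work surface. World frame = base frame: x ahead of the robot, y to its left, z up, the work surface at z = 0. Lengths are in m, angles in degrees, forces in N, time in s.
With the tool pointing down it reaches from about 0.4 to 0.825 m from the base axis. Payload 7 kg.
Tool frame: the origin (TCP) lies midway between the tips of the shut fingers; the grasp point (between the pads) lies 19 mm behind it; z points along the fingers, y is the line along which they close (so a half turn about z gives the same grasp; the last joint's range is limited). The gripper opens to 88 mm and grips with 3 to 60 N. Pads are 19 mm wide; open, the fingers measure 130 mm over their backs; the gripper's body (78 mm by 193 mm) begins 47 mm behind the grasp point.
Start: joints at [86.866, 20.546, 0.682, 0, -70.136, -16.507], TCP at [0.227, 0.636, 0.227] pointing down, gripper open.
Joint ranges: [-176.03, 176.03], [-82.01, 121.73], [-58.28, 71.71], [-173.87, 95.51], [-174.79, -0.11], [-173.66, 173.66]. Speed limits (degrees/s): [136.94, 136.94, 172.46, 180, 180, 180].

### API

Orientations are given as a 3x3 rotation matrix whose columns are the frame's x, y, z axes.
In Python, from rig import robot gives the robot as it stands. Calls block until the motion is done:
- robot.goto(position, orientation): joint-space move of the TCP to a pose.
- robot.servo_line(position, ori=None, speed=0.15): straight line of the TCP; ori=None keeps the orientation; speed is the mean speed in m/s.
- robot.movej(angles): joint-space move.
- robot.move_gripper(opening): opening from 0.0 (shut) to 1.0 (fully open); the grip force is fixed at half the most; returns when the fingers have stopped.
- robot.dwell(seconds).
- robot.ik(position, orientation): joint angles nearest the present ones, or None.
- robot.grab_frame(name): name is "side" or "top"; returns (picture, depth): 400x640x3 uint8, red, green, blue; 400x640 float32, m along the optical axis (not along the pixel's ray), 0 where there is no reading.
- robot.camera_info(name): a dict with "vfov" (degrees; the focal length in pixels is half the picture's height over the tangent of half this angle, whatever the lens; pixels are square), "cx", "cy" (the principal point, pixels), "view" (4x4, takes a point from world to camera coordinates). Camera axes: x right, y down, z forward; pixel columns grow to the right and rows downward; lengths in m; the calibration is good to about 2 mm. A picture is of the moment at which its call begins. camera_info takes no time and is no camera call.
A pose or a line that the arm cannot do raises robot.Unreachable and nothing moves.
- robot.job_done(): hands the job in; it is judged then, once.
Readings, each from a call of its own:
- robot.read_t(): time.
- robot.read_qpos(): joint angles.
- robot.read_qvel(): joint speeds.
- robot.read_effort(): joint torques, N m.
- robot.read_position(): TCP position.
- robot.read_tcp_rot(): TCP orientation.
- robot.read_force(): force on the tool from outside, world axes, zero at the start.
- robot.read_ft_torque(): the same for the moment, N m.
- robot.read_grip_width(): opening from 0.0 (shut) to 1.0 (fully open).
- robot.read_finger_force(): force on a finger pad.
Only numpy, scipy, OpenCV 4.12 (cv2) and the standard library are available. Lean on these libraries where they do the work, as an engineer would, in place of code of your own. Each camera call takes 0.05 s, during which the arm holds its last target. There are 200 camera calls.

### The job

Take the steel specimen tray by its blue fin and bring it squarely into its yellow outline on the table, so that the pale shell lies right under the microscope's lens. Then squeeze the two orange release buttons together, lower the microscope to the lowest notch and let the buttons spring out again so that it is locked there. Do not let the microscope touch the tray or the shell, and leave the two jars and the red instrument tray alone.

Things in the scene. Friction and masses are not known exactly. Their poses are not given: they have to be found in the camera images.
- stand: Fixed microscope stand. Origin on the table under the post; z up, +x points back towards the robot, +y (to the robot's right) along the arm towards the microscope. Grey foot 130 x 120 x 16 mm (x -55 to 75, y -75 to 45). Aluminium post 44 mm wide (y), 280 mm high, its button-side face at x = -12 mm, with notches in both sides.
- overhang (a point): Middle of the underside of the black carrying grip at the post's top: 26 mm wide (y), 22 mm high, 252 mm above the table; it overhangs to stand x = -40 mm, above the buttons. So a gripper cannot come straight down on the buttons: come over the post and in from stand -x, leaning 30 to 40 degrees, fingers pointing down and towards stand +x (back to the robot).
- tray_place (a point): Centre of the yellow outline (128 x 162 mm, long side along stand y) painted on the table; stand x = 0, y = 145 mm, straight below the lens. The tray belongs in it, its fin sticking out past the outline towards stand +y.
- carriage (a joint): Microscope carriage on the post, in m, growing downwards: 0 = top notch (start), 0.030 = middle, 0.060 = lowest notch; hard end at 0.062; each notch has 1.5 mm play. Either button out in a notch locks it. With both pressed (0.4 kg, held by friction) about 2 to 3 N moves it down. Buttons let go between notches stay in and snap out at the next notch passed.
- pinch (a point): Point on the carriage midway between the orange buttons, on the side of the post away from the robot: stand x = -45 mm, y = 0, z = 165 mm at the top notch, 105 mm at the lowest. Axes as the stand. Between the buttons is a black block 30 x 26 x 34 mm (x, y, z); 21 mm behind this point (+x) a white plate 52 mm wide, 44 mm high.
- button_left (a joint): Travel in m of the orange button on the +y side of the block: 0 = out, 0.010 = fully pressed towards -y; it frees its side of the carriage from about 0.004. Spring: 4 N at the start, 8 N fully pressed. A squeeze of 15 to 30 N presses both home.
- button_right (a joint): The same for the opposite button on the -y side, pressed towards +y.
- left_pad (a point): Middle of the outer face of the +y button (face 22 mm in x, 26 mm in z). The two faces stand 58 mm apart when out and 38 mm when fully pressed.
- right_pad (a point): Middle of the outer face of the -y button.
- lens (a point): Centre of the lens, lower end of the upright black microscope (36 mm diameter, top 130 mm above this point); stand x = 0, y = 145 mm; 83 mm above the table at the top notch, 23 mm at the lowest, which is below the tray's rim and 9 mm above the shell. A 16 x 18 mm aluminium arm joins it to the carriage at button height.
- tray: Loose steel tray 114 x 150 x 26 mm (x, y, z) with 4 mm walls, ochre bottom and a pale shell fixed in its middle; 0.2 to 0.4 kg. Origin at the centre of its underside, z up; the fin is at its +y end.
- specimen (a point): Top of the shell (40 mm wide, flat) at the tray's centre, 14 mm above its underside.
- fin (a point): Grip point on the blue upright fin on the tray: fin 12 mm thick (tray x), 52 mm long (tray y), 4 to 40 mm above the table; this point is 101 mm from the tray's centre along tray +y, 28 mm above the table. Grip it from above, closing along tray x.
- jar_a: Loose clear jar with white lid, 64 mm diameter, 85 mm high. Origin at the centre of its underside. To be left alone.
- jar_b: A second such jar. To be left alone.
- kit: Loose red instrument tray 160 x 110 x 18 mm. Origin at the centre of its underside. To be left alone.
Not all that is in view belongs to the job. Several things have the shape of the tray; the one meant has the colours described above.

How it is judged (in metres and radians):
On the way, in this order (a step that is already met when the one before it is completed fails the run):
1. the shell lies within 12 mm of the point under the lens, the microscope still at its top notch (horizontal distance between specimen and lens below 0.012 m and value of joint carriage below 0.006 m), for 0.2 s.
2. both buttons are pressed by more than 4 mm at once (value of joint each of button_left, button_right above 0.004 m and contact force between the fingers and carriage above 1 N), for 0.1 s.
3. the microscope is at the lowest notch (value of joint carriage above 0.056 m), for 0.1 s.
At the end, for the whole second after the job is handed in: The tray rests flat on the table, square to its outline within 0.2 rad, with the shell within 12 mm of the point under the lens; the carriage is in the lowest notch (joint above 0.056 m) with both buttons out (under 2 mm); all at rest (horizontal distance between specimen and lens below 0.012 m and value of joint carriage above 0.056 m and value of joint each of button_left, button_right below 0.002 m and angle between tray's own z axis and vertical below 0.05 rad and height (world z) of tray below 0.004 m and linear speed of tray below 0.01 m/s and angle between the x axis of tray and the x axis of stand, either way round below 0.2 rad); the robot touches nothing.
It fails at once if the microscope touches the tray or shell (over 0.5 N) (contact force between carriage and tray above 0.5 N).
It fails at once if a jar or the red tray is moved more than 20 mm (distance of any of jar_a, jar_b, kit from where it was at the start of the episode above 0.02 m).
It also fails if it takes over 64 s, if anything falls off the work surface, if the arm or the gripper's body presses on something with over 40 N, if the wrist force passes 120 N, or if a joint passes its speed limit or range.

## Working session

There is one attempt and no reset: what is moved stays moved. The work goes in short steps, each a Python script; the robot and the scene stay as the last script left them, time stands still between calls to the robot, and variables do not carry over. Pictures are saved under pics/ and viewed, at most 10 in all, crops included, and the job is handed in when it is done.

```bash
ls; mkdir -p pics
python3 - <<'E'
from rig import robot
import cv2,numpy as np
for n in("top","side"):
    p,d=robot.grab_frame(n); cv2.imwrite(f"pics/{n}0.png",p[...,::-1]); np.savez(f"{n}0.npz",p=p,d=d)
    i=robot.camera_info(n); print(n,i, (d>0).mean())
print(robot.read_tcp_rot())
E
```

```text
pics
top {'vfov': 46.679102298675936, 'cx': 319.62676116717154, 'cy': 197.2529837996207, 'view': array([[-0.00978452, -0.99969624, -0.0226207 ,  0.09021686],
       [-0.99398626,  0.01219106, -0.10882412,  0.55416014],
       [ 0.10906683,  0.02141987, -0.99380361,  1.28375165],
       [ 0.        ,  0.        ,  0.        ,  1.        ]])} 0.99606640625
side {'vfov': 54.74770373773477, 'cx': 323.9170384464198, 'cy': 200.72665494093235, 'view': array([[-0.97457754, -0.22317163,  0.0198254 ,  0.56144897],
       [-0.17810723,  0.71801071, -0.6728584 ,  0.16170517],
       [ 0.13592806, -0.65928373, -0.73950559,  1.15889836],
       [ 0.        ,  0.        ,  0.        ,  1.        ]])} 0.99600390625
[[ 9.41775991e-01 -3.36240706e-01 -4.12457914e-04]
 [-3.36240946e-01 -9.41774906e-01 -1.43267299e-03]
 [ 9.32804636e-05  1.48794226e-03 -9.99998889e-01]]
```

View pics/top0.png

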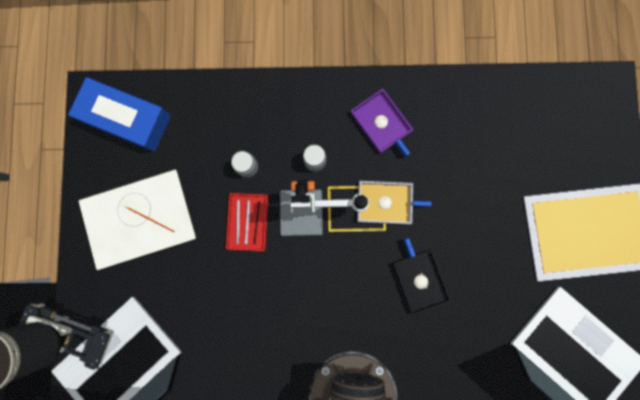

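View pics/side0.png

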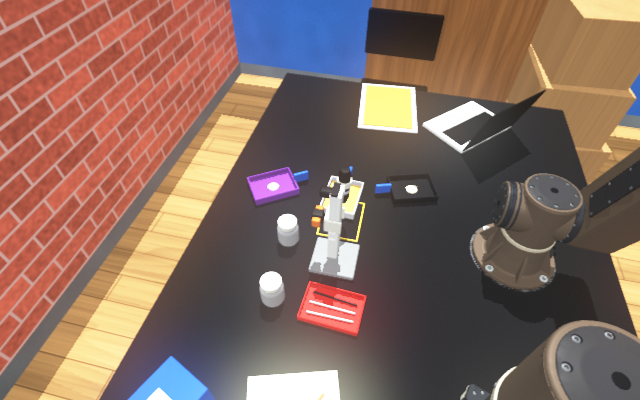

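Candidates for the tray in the top view are the purple tray (381,122), the black tray (420,282), the yellow framed sheet (590,235), and the steel tray with ochre bottom and blue fin at (386,203), fin at (422,204). The last one fits the description. I'll check it in a close crop and measure it.

```bash
cat > h.py <<'E'
import numpy as np,cv2
from rig import robot
def ray(n,u,v):
    i=robot.camera_info(n); f=200/np.tan(np.radians(i["vfov"]/2)); V=i["view"]
    R,t=V[:3,:3],V[:3,3]
    return -R.T@t, R.T@np.array([(u-i["cx"])/f,(v-i["cy"])/f,1.])
def onz(n,u,v,z):
    o,d=ray(n,u,v); return o+d*(z-o[2])/d[2]
def cloud(n,d):
    v,u=np.mgrid[0:400,0:640]; o,_=ray(n,0,0)
    i=robot.camera_info(n); f=200/np.tan(np.radians(i["vfov"]/2))
    c=np.stack([(u-i["cx"])/f,(v-i["cy"])/f,np.ones_like(u,float)],-1)
    return o+(c@i["view"][:3,:3])*d[...,None]
def hsv(p): return cv2.cvtColor(p,cv2.COLOR_RGB2HSV)
def mask(p,lo,hi,box):
    m=cv2.inRange(hsv(p),np.array(lo),np.array(hi)); k=np.zeros_like(m); a,b,c,d=box; k[b:d,a:c]=m[b:d,a:c]; return k
E
python3 - <<'E'
from h import *
z=np.load("top0.npz");p,d=z["p"],z["d"]
cv2.imwrite("pics/crop1.png",cv2.resize(p[160:260,260:450,::-1],None,fx=4,fy=4,interpolation=cv2.INTER_CUBIC))
C=cloud("top",d)
s=np.load("side0.npz");Cs=cloud("side",s["d"])
cv2.imwrite("pics/crop2.png",cv2.resize(s["p"][150:290,270:400,::-1],None,fx=4,fy=4,interpolation=cv2.INTER_CUBIC))
for nm,pp,CC,lo,hi,box in [("fin",p,C,(100,120,60),(125,255,255),(400,190,450,215)),("ochre",p,C,(10,60,100),(30,255,255),(362,180,412,222)),
 ("orange",p,C,(3,150,120),(16,255,255),(280,170,325,200)),("foot",p,C,(0,0,70),(180,60,255),(278,190,324,238)),
 ("orangeS",s["p"],Cs,(3,150,120),(16,255,255),(300,195,340,235)),("kit",p,C,(0,150,80),(5,255,255),(220,185,275,255)),]:
    m=mask(pp,lo,hi,box)>0; q=CC[m]
    print(nm,m.sum(),"px",np.argwhere(m)[:,::-1].mean(0).round(1),"med",np.median(q,0).round(4),"min",q.min(0).round(3),"max",q.max(0).round(3))
for u,v in[(243,160),(314,155)]: print("jar",C[v,u])
# yellow outline on the table
m=mask(p,(20,100,100),(35,255,255),(322,180,392,236)); m[(C[...,2]>.008)]=0
q=C[m>0]; print("outline",len(q),q.min(0),q.max(0))
E
```

```text
fin 128 px [422.1 203.1] med [ 0.5345 -0.2054  0.0374] min [ 0.526 -0.24  -0.005] max [ 0.548 -0.178  0.047]
ochre 1533 px [386.5 202.3] med [ 0.5407 -0.1096  0.0097] min [ 0.412 -0.174  0.001] max [0.595 0.056 1.338]
orange 99 px [303.9 185. ] med [0.5709 0.1096 0.1779] min [ 0.558  0.097 -0.009] max [0.608 0.162 0.272]
foot 1779 px [301.3 214.1] med [0.5062 0.1321 0.0176] min [ 0.412  0.056 -0.004] max [0.581 0.199 1.338]
orangeS 57 px [315.9 220.5] med [0.568  0.1544 0.1698] min [0.418 0.101 0.154] max [0.579 0.773 0.955]
kit 1849 px [247.1 222.2] med [0.4864 0.289  0.0054] min [ 0.405  0.056 -0.006] max [0.575 0.36  1.338]
jar [0.65487885 0.29291116 0.08591249]
jar [0.66611345 0.09725009 0.0856241 ]
outline 633 [ 0.45906222 -0.12179925 -0.00819143] [0.59525267 0.06333073 0.00799892]
```

View pics/crop1.png

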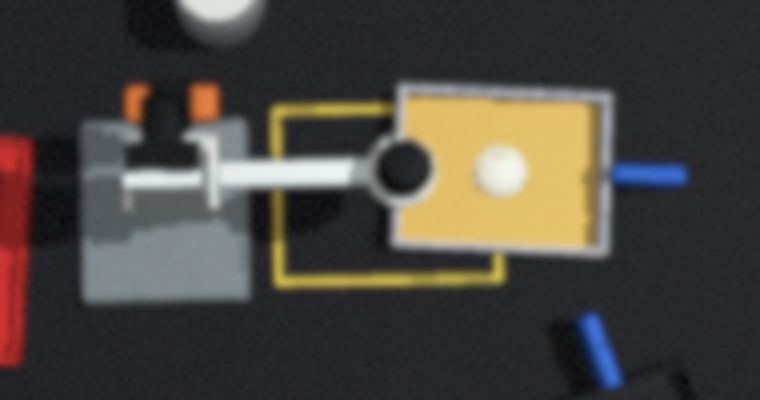

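View pics/crop2.png

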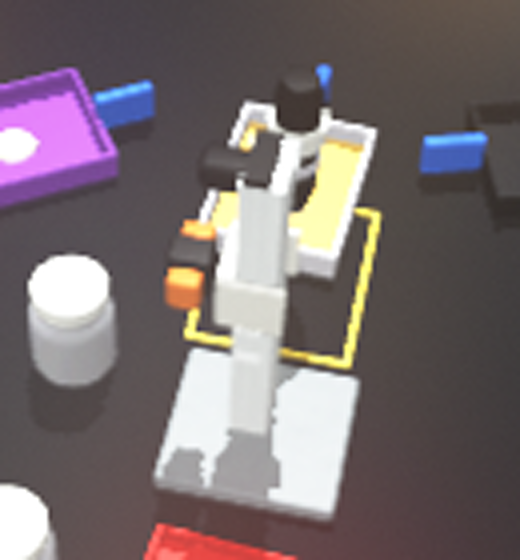

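The crops confirm the steel tray with ochre bottom, shell at crop (500,170), and fin at (650,175). It has to slide about 60–70 mm to the left (+y) and a little towards the robot. The outline corners are at crop (277,110), (279,281) and (500,278). The foot corners are at (82,122), (249,120), (248,300) and (83,302).

Run:
```python
from h import *
P=lambda c,z:onz("top",(c[0]+.5)/4-.5+260,(c[1]+.5)/4-.5+160,z)[:2]
o=[P(c,0) for c in[(277,110),(279,281),(500,278)]]
e1=o[1]-o[0];e2=o[2]-o[1]
print("outline",np.round(o,4),np.linalg.norm(e1),np.linalg.norm(e2)); 
cen=(o[0]+o[2])/2;print("centre",cen,"yaw stand -x..",np.degrees(np.arctan2(-e2[0],-e2[1])) ,np.degrees(np.arctan2(e1[1],-e1[0])))
f=np.array([P(c,.016) for c in[(82,122),(249,120),(248,300),(83,302)]])
print("foot",f.round(4),f.mean(0),[np.linalg.norm(f[i]-f[i-1]) for i in range(4)])
t=np.array([P(c,.026) for c in[(397,83),(614,92),(609,254),(391,245)]])
print("tray rim",t.round(4),t.mean(0),[np.linalg.norm(t[i]-t[i-1]) for i in range(4)])
print("shell",P((501,170),.014)); 
print("fin ends",P((614,174),.04),P((687,176),.04))
print("lens tube top", P((404,166),.213))
z=np.load("top0.npz");p,d=z["p"],z["d"];C=cloud("top",d)
m=mask(p,(3,150,120),(16,255,255),(280,170,325,200))>0
n,l,st,ce=cv2.connectedComponentsWithStats(m.astype(np.uint8))
for i in range(1,n): print("btn",st[i],ce[i],onz("top",*ce[i],.178)[:2])
```

```text
outline [[ 0.5879  0.0576]
 [ 0.4637  0.0576]
 [ 0.4641 -0.1012]] 0.1242210971083592 0.15877918907207056
centre [ 0.52599445 -0.02180237] yaw stand -x.. -0.16546075645014885 0.02079137920722154
foot [[0.5788 0.198 ]
 [0.5788 0.0778]
 [0.4498 0.0798]
 [0.4496 0.1974]] [0.5142479 0.1382449] [np.float64(0.12926359133036974), np.float64(0.12029092724297967), np.float64(0.1290150124836611), np.float64(0.11759836335974448)]
tray rim [[ 0.6028 -0.0283]
 [ 0.5943 -0.1823]
 [ 0.4792 -0.1751]
 [ 0.4872 -0.0219]] [ 0.54086247 -0.10189303] [np.float64(0.1157628850906104), np.float64(0.1541962505670391), np.float64(0.11536876017427199), np.float64(0.15344935653780145)]
shell [ 0.54069849 -0.10216824]
fin ends [ 0.53440251 -0.17789423] [ 0.53238832 -0.22869967]
lens tube top [ 0.52446581 -0.01958714]
btn [291 181   6   9  39] [293.12820513 184.79487179] [0.57153669 0.14766512]
btn [308 181   7   9  60] [310.95       185.06666667] [0.57026274 0.10256701]
```

```bash
cat >> h.py <<'E'
def down(yaw):  # tool pointing down, closing axis y at yaw+(-x world)
    c,s=np.cos(yaw),np.sin(yaw)
    y=np.array([-c,-s,0]); z=np.array([0,0,-1.]); return np.stack([np.cross(y,z),y,z],1)
def lean(deg,sg=1):
    a=np.radians(deg); z=np.array([-np.sin(a),0,-np.cos(a)]); y=np.array([0,-1.*sg,0]); return np.stack([np.cross(y,z),y,z],1)
ORG=np.array([.525,.1232,0]); PIN=ORG+[.045,0,.165]
E
python3 - <<'E'
from h import *
q0=robot.read_qpos();print(robot.read_t())
print("up",robot.ik([.227,.60,.40],robot.read_tcp_rot()))
for k in(0,np.pi):
    print("fin",robot.ik([.5353,-.2028,.009],down(-.055+k)),robot.ik([.525,-.1228,.20],down(k)))
for sg in(1,-1):
  for d in(30,35,40):
    R=lean(d,sg)
    for dz in(0,-.061):
        for b in(-.019,.10,.2): print(sg,d,dz,b,np.round(x,0) if (x:=robot.ik(PIN+[0,0,dz]-b*R[:,2],R)) is not None else None)
E
```

```text
0.1
up [ 8.66616888e+01  1.43559662e+01  1.39220558e+01 -1.88123462e-02
 -8.96494126e+01 -1.63095809e+01]
fin [ -1.17291759  24.2825948  -26.68786336   0.         -39.02954184
  -1.97835029] [  7.67322208   8.91409001 -18.72897034   0.         -62.35693966
  -7.67322208]
fin None [  7.67322208   8.91409001 -18.72897034   0.         -62.35693966
 172.32677792]
1 30 0 -0.019 [ 24.  33.   9. -12. -93.  69.]
1 30 0 0.1 [  22.   35.   26.  -11. -108.   67.]
1 30 0 0.2 [  21.   39.   45.  -12. -123.   65.]
1 30 -0.061 -0.019 [ 24.  36.   6. -12. -87.  70.]
1 30 -0.061 0.1 [  22.   37.   21.  -11. -102.   68.]
1 30 -0.061 0.2 [  21.   40.   38.  -11. -116.   67.]
1 35 0 -0.019 [ 23.  36.  13. -13. -99.  69.]
1 35 0 0.1 [  21.   39.   31.  -13. -114.   67.]
1 35 0 0.2 [  20.   45.   53.  -15. -130.   64.]
1 35 -0.061 -0.019 [ 23.  39.  10. -13. -93.  70.]
1 35 -0.061 0.1 [  21.   41.   26.  -12. -108.   69.]
1 35 -0.061 0.2 [  20.   45.   45.  -13. -123.   67.]
1 40 0 -0.019 [  22.   39.   16.  -14. -104.   69.]
1 40 0 0.1 [  20.   43.   36.  -15. -120.   67.]
1 40 0 0.2 [  19.   51.   61.  
[... 439 characters left out ...]
2.]
-1 30 -0.061 0.2 [  21.   40.   38.  -11. -116. -113.]
-1 35 0 -0.019 [  23.   36.   13.  -13.  -99. -111.]
-1 35 0 0.1 [  21.   39.   31.  -13. -114. -113.]
-1 35 0 0.2 [  20.   45.   53.  -15. -130. -116.]
-1 35 -0.061 -0.019 [  23.   39.   10.  -13.  -93. -110.]
-1 35 -0.061 0.1 [  21.   41.   26.  -12. -108. -111.]
-1 35 -0.061 0.2 [  20.   45.   45.  -13. -123. -113.]
-1 40 0 -0.019 [  22.   39.   16.  -14. -104. -111.]
-1 40 0 0.1 [  20.   43.   36.  -15. -120. -113.]
-1 40 0 0.2 [  19.   51.   61.  -18. -138. -118.]
-1 40 -0.061 -0.019 [  22.   42.   13.  -14.  -99. -109.]
-1 40 -0.061 0.1 [  20.   45.   32.  -14. -114. -111.]
-1 40 -0.061 0.2 [  19.   51.   53.  -16. -130. -115.]
```

Run:
```python
from h import *
robot.servo_line([.227,.60,.42],speed=.25)
R=down(-.055)
robot.goto([.5353,-.2028,.40],R)
robot.servo_line([.5353,-.2028,.08],speed=.25)
robot.servo_line([.5353,-.2028,.009],speed=.08)
robot.move_gripper(0.0)
print("grip",robot.read_grip_width(),robot.read_finger_force(),robot.read_force(),robot.read_t())
robot.servo_line([.525,-.1228,.009],ori=down(0),speed=.06)
print(robot.read_position(),robot.read_force(),robot.read_t())
p,d=robot.grab_frame("top");cv2.imwrite("pics/top1.png",cv2.resize(p[160:260,260:450,::-1],None,fx=4,fy=4,interpolation=cv2.INTER_CUBIC))
s,d2=robot.grab_frame("side");cv2.imwrite("pics/side1.png",cv2.resize(s[150:290,270:400,::-1],None,fx=4,fy=4,interpolation=cv2.INTER_CUBIC))
```

```text
grip 0.1330228524784952 29.97446447610855 [-1.79601121 -0.18985507  1.81383247] 7.6833
[ 0.52499833 -0.12284016  0.00894672] [ 0.07883207  1.01420284 -1.70118472] 9.175
```

Run:
```python
from h import *
robot.move_gripper(1.0)
robot.servo_line([.525,-.1228,.08],speed=.1)
robot.servo_line([.50,-.20,.42],speed=.25)
robot.movej(np.array(robot.read_qpos())+[-25,0,0,0,0,0])
p,d=robot.grab_frame("top");cv2.imwrite("pics/top2.png",cv2.resize(p[160:260,260:450,::-1],None,fx=4,fy=4,interpolation=cv2.INTER_CUBIC))
print(robot.read_t())
```

```text
13.9583
```

View pics/top2.png

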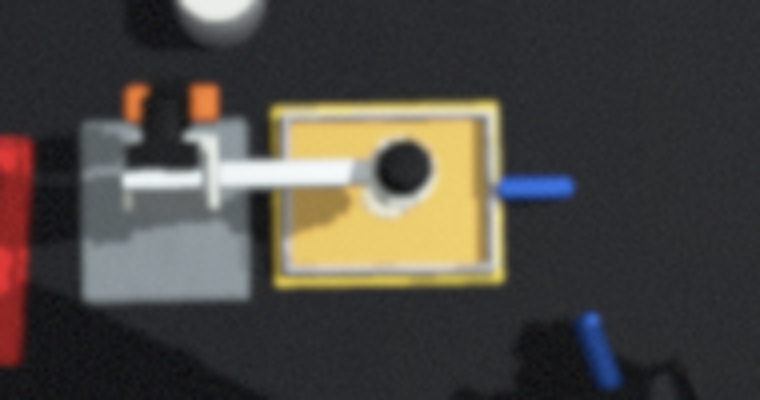

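Rim corners are at crop (282,115), (497,110), (497,268) and (285,272), so the tray sits evenly inside the yellow outline with the shell under the tube. Next is the pinch approach.

Run:
```python
from h import *
R=lean(35); z=R[:,2]
A=PIN-.2*z+[0,0,.06]
print(A,robot.ik(A,R),robot.ik(A+[0,-.25,0],R))
robot.goto(A+[0,-.25,0],R)
robot.servo_line(A,speed=.2)
robot.servo_line(PIN-.2*z,speed=.15)
robot.servo_line(PIN-.05*z,speed=.12)
print(robot.read_position(),robot.read_force(),robot.read_t())
for n in("side","top"):
    p,d=robot.grab_frame(n); np.savez(n+"3.npz",p=p,d=d)
    if n=="side": cv2.imwrite("pics/side3.png",cv2.resize(p[130:290,230:430,::-1],None,fx=3.5,fy=3.5,interpolation=cv2.INTER_CUBIC))
    else: cv2.imwrite("pics/top3.png",cv2.resize(p[130:260,230:420,::-1],None,fx=4,fy=4,interpolation=cv2.INTER_CUBIC))
```

```text
[0.68471529 0.1232     0.38883041] [  19.4183271    45.79270028   62.53568652  -16.87603262 -138.93782417
   61.00917385] [   4.13337162   46.14164952   57.86128966   -3.4494578  -136.59769384
   84.10458454]
[0.59921799 0.12319998 0.20649521] [-0.27803273 -0.90724627 -0.1240038 ] 18.8667
```

View pics/side3.png

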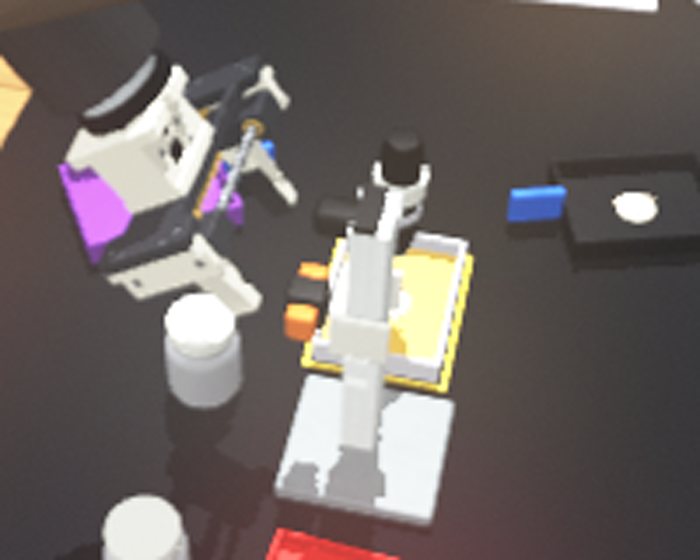

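View pics/top3.png

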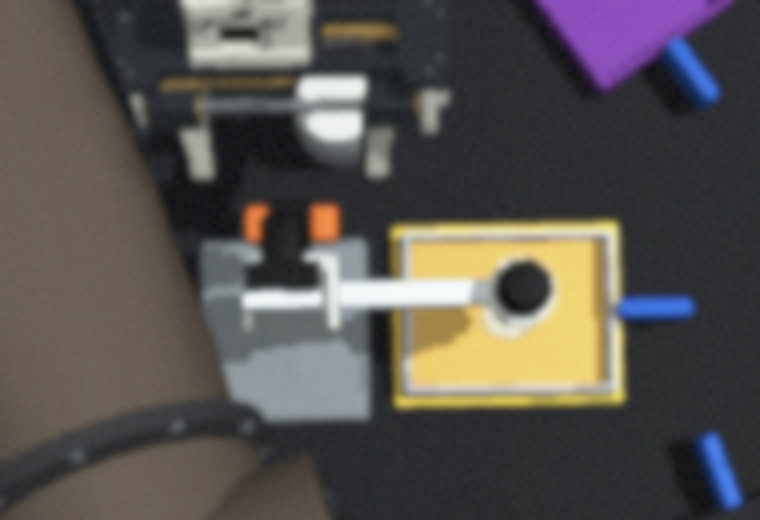

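The fingers at crop cols 199 and 379 straddle the buttons at cols 256 and 325, centred to about 1 mm, and they are clear of the black grip and the jar. The tray is unmoved. I'll advance and squeeze.

Run:
```python
from h import *
z=lean(35)[:,2]
robot.servo_line(PIN+.019*z,speed=.06)
print(robot.read_position(),robot.read_force(),robot.read_t())
robot.move_gripper(0.0); robot.dwell(.3)
print("width mm",88*robot.read_grip_width(),robot.read_finger_force(),robot.read_force(),robot.read_t())
```

```text
[0.55947675 0.123211   0.14969437] [0.34200952 0.75950301 0.43035528] 20.2667
width mm 37.601158856109876 30.00010460615158 [-0.97981048  8.95806725  1.08706591] 21.4167
```

Run:
```python
from h import *
z=lean(35)[:,2]; T=PIN+.019*z
for dz in(.02,.04,.055,.061):
    robot.servo_line(T-[0,0,dz],speed=.04)
    print(dz,88*robot.read_grip_width(),robot.read_force(),robot.read_t())
robot.dwell(.3)
p,d=robot.grab_frame("side"); q,_=robot.grab_frame("top")
for n,a in(("side",p),("top",q)):
    m=mask(a,(3,150,120),(16,255,255),(280,165,345,250)); print(n,cv2.moments(m,True)["m00"],np.argwhere(m)[:,::-1].mean(0) if m.any() else 0)
cv2.imwrite("pics/side4.png",cv2.resize(p[130:290,230:430,::-1],None,fx=3.5,fy=3.5,interpolation=cv2.INTER_CUBIC))
```

```text
0.02 37.73307882320818 [-0.16243107  7.96809023 -2.72324753] 22.0667
0.04 37.77122349975587 [ 0.15832179  7.75697961 -2.21769695] 22.7167
0.055 37.66599913134843 [-0.20753746  7.67680282 -3.52697052] 23.2417
0.061 37.491199461268224 [ 0.03074958  7.56556638 -3.00011688] 23.5417
side 10.0 [318.9 231.1]
top 12.0 [309.5 189.5]
```

View pics/side4.png

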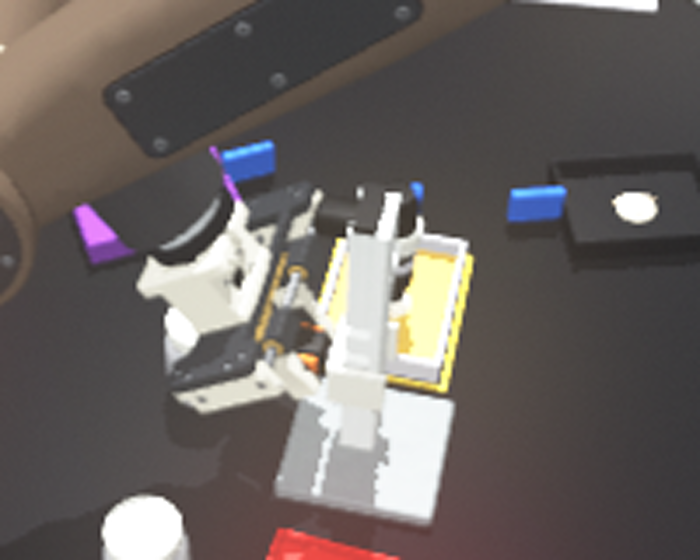

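The carriage is down, with the buttons at crop (315,350), and the lens tube has dropped into the tray. I'll release and back out along the tool axis.

Run:
```python
from h import *
z=lean(35)[:,2]; T=PIN-[0,0,.061]
robot.move_gripper(1.0); robot.dwell(.3)
print(robot.read_force(),robot.read_grip_width())
robot.servo_line(T-.2*z,speed=.12)
robot.servo_line(T-.2*z+[0,0,.12],speed=.15)
print(robot.read_force(),robot.read_t())
for n in("top","side"):
    p,d=robot.grab_frame(n);C=cloud(n,d)
    m=mask(p,(3,150,120),(16,255,255),(280,165,345,260))
    k,l,st,ce=cv2.connectedComponentsWithStats(m)
    for i in range(1,k):
        if st[i,4]>8: print(n,"btn",st[i],ce[i],np.median(C[l==i],0).round(4))
    c=p[150:270,240:430]; cv2.imwrite(f"pics/{n}5.png",c[...,::-1]); 
import subprocess
a=np.hstack([cv2.imread("pics/top5.png"),cv2.imread("pics/side5.png")]);cv2.imwrite("pics/end5.png",cv2.resize(a,(800,253),interpolation=cv2.INTER_CUBIC))
```

```text
[ 0.29560267 -0.32579913 -0.20180799] 1.0021738333575818
[-0.73677293  0.48361639 -0.07855353] 28.1417
top btn [309 184   7   9  52] [311.65384615 187.88461538] [0.5708 0.1043 0.1152]
top btn [293 186   2   6  11] [293.54545455 188.27272727] [0.5713 0.1505 0.1159]
side btn [312 235   8   6  37] [315.37837838 237.64864865] [0.5673 0.1552 0.1063]
```

View pics/end5.png

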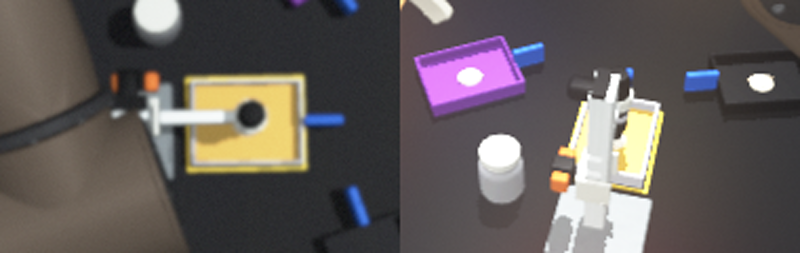

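```bash
python3 -c "
from rig import robot
print(robot.job_done(),robot.read_t())"
```

```text
the job is handed in; nothing more can be done
the job is handed in; nothing more can be done
```

The job is handed in, with no verdict returned: the last pictures show the tray square in its outline with the shell under the lens, the microscope at its lowest notch and both buttons out, and the arm was clear of everything about 28 s in.

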